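# Zero the V-block gauge and hold a fired test rod down in it

### The arm

A 7-joint arm with a two-finger parallel gripper is mounted at the origin on a cart in front of the work surface, level with it; the furniture and walls round the work are solid. World frame = base frame: x ahead of the robot, y to its left, z up, the work surface at z = 0. Lengths are in m, angles in rad, forces in N, time in s.
With the tool pointing down it reaches from about 0.4 to 0.875 m from the base axis. Payload 4.4 kg.
Tool frame: the origin (TCP) lies midway between the tips of the shut fingers; the grasp point (between the pads) lies 19 mm behind it; z points along the fingers, y is the direction in which the jaws open and shut (so a half turn about z gives the same grasp; the last joint's range is limited). The gripper opens to 85 mm and grips with 20 to 120 N. Pads are 22 mm wide; open, the fingers measure 114 mm over their backs; the gripper's body (76 mm by 85 mm) begins 54 mm behind the grasp point. The pads swing forward as they close: fully open they stand 13 mm farther back than shut.
Start: joints at [-1.272, 0.628, 0.038, 1.517, -0.027, 0.996, -0.02], TCP at [0.232, 0.607, 0.231] pointing down, gripper open.
Joint ranges: [-3.06, 3.06], [-0.37, 2.12], [-1.25, 1.32], [0.18, 2.47], [-1.1, 4.24], [0.23, 1.98], [-2.94, 2.94]. Speed limits (rad/s): [2.57, 2.57, 3.14, 3.14, 3.14, 3.14, 3.14].

### API

Orientations are given as [roll, pitch, yaw] about the fixed x, y, z axes, in that order (R = Rz(yaw) Ry(pitch) Rx(roll)).
In Python, from plant import manip gives the robot as it stands. The module is installed in compiled form; this text tells all that it offers.
- The arm moves only by the shell command python3 -m pendant 'ROWS' [OPENING] [FORCE]. ROWS is JSON, a list of rows, each a list of 4 numbers: the shift along the tool's x, y, z in cm, then the turn about the tool's z in rad. A call has 1 to 5 rows; each row is the pose to reach, as a shift and turn from the pose commanded when the call began, along the tool's axes at that moment; what a row does not reach only later rows make up. A row lasts 1/8 s, in which the tool goes at most 62.5 mm and 10.7 degrees, less where a joint would pass 70% of its speed; a pose out of reach is approached as far as the arm can. A call with a gripper value outside its range is refused whole. OPENING is the finger opening in cm, from 0 to 8.54, set as the call begins (- or left out, the last holds). The fingers move at their own pace and stop on an object; FORCE is the grip in N (left out, the last holds). Time passes only in rows, so rows that repeat a pose let the fingers close. It gives the time, the measured TCP pose, the force and the opening at its end, in the units of the state.
- manip.state(): the state, without advancing time (a new reading comes with each control period).
- manip.snapshot(name): name is "scene" or "top" or "wrist"; returns a dict with "img" (384x512x3 uint8, red, green, blue), "fx", "fy", "cx", "cy" (pixels), "dist" ([k1, k2, p1, p2, k3] as OpenCV has them; the pictures are not rectified), "rvec" (rotation vector, rad) and "tvec" (3), from world to camera coordinates, as OpenCV has them. Camera axes: x right, y down, z forward; pixel columns grow to the right and rows downward; lengths in m; the calibration is good to about 2 mm. A picture is of the moment at which its call begins. There is no depth.
- manip.job_done(): hands the job in, once; it reports no verdict.
The state is a dict: "time_s": time; "qpos": joint angles; "joint_vel": joint speeds; "tau": joint torques, N m; "tcp_pos": TCP position; "ee_rot": TCP orientation; "contact_force": force on the tool from outside, world axes, zero at the start; "torque": the same for the moment, N m; "grip_width": opening from 0.0 (shut) to 1.0 (fully open).
Only numpy, scipy, OpenCV 4.12 (cv2) and the standard library are available. Lean on these libraries where they do the work, as an engineer would, in place of code of your own. Each camera call takes 0.05 s, during which the arm holds its last target. There are 200 camera calls.

### The job

Check the fired test rod for diameter. First, with the gauge still empty, press the zero button on the readout box fully down and let it come up again; then take the rod from its wooden rest, lay it lengthwise and centred in the V of the gauge, and press it down against the spring probe until it bears firmly on both flanks of the V. Finish while still holding it pressed down there, without disturbing the cup, the rubber kidney and the clay lump around it.

Things in the scene. Friction and masses are not known exactly. Their poses are not given: they have to be found in the camera images.
- rod: fired white ceramic rod, a plain solid cylinder 32 mm in diameter and 130 mm long, about 0.2 kg; origin at its centre, y along its length. At the start it lies level with its centre 42 mm above the table; only its last 22 mm at each end are over the saddles of the rest, its middle 86 mm is free all round
- rest: fixed light-wood rest, 70 x 130 mm, 37 mm high: a 10 mm board with a shallow V saddle at each end (y = +-50 mm, 14 mm thick); origin on the table under its centre, y along the rod it carries
- gauge: fixed V-block gauge: grey base 100 (x) x 150 (y) x 14 mm, two steel V cheeks 16 mm thick at y = +-45 mm (74 mm clear between), 66 mm high, 76 mm wide. Their 90 degree V opens upward and runs along y. Between the cheeks is only the probe in a round housing (20 mm wide, 35 mm high): fingers can reach down beside a rod there. Origin on the table under its centre
- seat (a point): where the rod's centre is when it is fully seated and centred in the V: 62 mm above the table, midway between the cheeks; y along the V, z up. A rod gripped a little off-centre meets only one flank, which pushes it sideways toward the middle: give way or loosen the grip so that both flanks carry
- vee_far: the flank of the V on the gauge's +x side (a face on each cheek), sloping at 45 degrees, ground smooth and slippery (friction about 0.12); origin and axes those of the gauge
- vee_near: the flank of the V on the gauge's -x side, sloping at 45 degrees, ground smooth and slippery (friction about 0.12); origin and axes those of the gauge
- probe (a joint): spring probe, an upright pin 10 mm in diameter in the middle of the gauge: 0 is fully up (its tip 52 mm above the table), grows as it is pushed down, 0.006 m when the rod is fully seated. It resists with 2 N at 0 and 8 N at 0.006, so the rod's own weight does not seat it: it has to be pushed down with some 12 to 20 N in all
- readout: fixed grey readout box 100 (x) x 110 (y) x 40 mm with a blank display on the +x half of its top and the zero button on the -x half; it stands at one side of the gauge, the rest at the other (which is which varies); origin on the table under its centre
- zero_button (a joint): black round spring button, 28 mm in diameter, pushed straight down: 0 is up, 0.006 m is fully down, which takes 5 N; springs back by itself
- zero_button_top (a point): centre of the button's top face (moves with it)
- terra_cup: small terracotta cup, 66 mm in diameter and 63 mm high, loose; origin under its centre; to be left alone
- rubber_kidney: red rubber kidney rib, 29 x 96 x 8 mm, loose, flat on the table; origin under its centre; to be left alone
- clay_lump: grey lump of hard dry clay, 62 x 59 x 42 mm, loose; origin under its centre; to be left alone
- side_panel: fixed upright wooden panel, 19 mm thick (y), 359 mm long (x), reaching from the table far up, left of the work and partly behind it: do not swing the arm into it; origin on the floor under its centre

How it is judged:
On the way, in this order (a step that is already met when the one before it is completed fails the run):
1. the zero button is pressed fully down while the gauge is empty and the rod is on its rest (value of joint zero_button above 0.005 m and value of joint probe below 0.001 m and distance between rod and rest below 0.055 m), for 0.02 s.
2. the button has come up again (value of joint zero_button below 0.0012 m), for 0.1 s.
3. the rod is lifted off its rest (distance between rod and rest above 0.07 m), for 0.1 s.
At the end, for the whole second after the job is handed in: Rod centre at the seat (2.5 mm across the V, 2 mm in height, 12 mm along), parallel to the V within 0.05 rad; each flank carries over 2.5 N, probe down over 4 mm, fingers on the rod with over 2 N, rod still, zero button up (x of rod in the frame of seat between -0.0025 and 0.0025 m and y of rod in the frame of seat between -0.012 and 0.012 m and z of rod in the frame of seat between -0.003 and 0.002 m and angle between the y axis of rod and the y axis of gauge, either way round below 0.05 rad and contact force between rod and vee_far above 2.5 N and contact force between rod and vee_near above 2.5 N and value of joint probe above 0.004 m and contact force between the fingers and rod above 2 N and linear speed of rod below 0.02 m/s and value of joint zero_button below 0.0012 m); the arm keeps its last pose, push and grip.
It fails at once if the cup is moved by more than 20 mm (distance of terra_cup from where it was at the start of the episode above 0.02 m).
It fails at once if the rubber kidney is moved by more than 20 mm (distance of rubber_kidney from where it was at the start of the episode above 0.02 m).
It fails at once if the clay lump is moved by more than 20 mm (distance of clay_lump from where it was at the start of the episode above 0.02 m).
It also fails if it takes over 58 s, if anything falls off the work surface, if the arm or the gripper's body presses on something with over 40 N, if the wrist force passes 120 N, or if a joint passes its speed limit or range.

## Working session

There is one attempt and no reset: what is moved stays moved. The work goes in short steps, Python scripts to look and compute and a shell command to move; the robot and the scene stay as the last step left them, time stands still between calls to the robot, and variables do not carry over. Pictures are saved under pics/ and viewed, about 8 in all and at most 12, crops included, and the job is handed in when it is done.

```bash
mkdir -p pics; cat > h.py <<'E'
import numpy as np, cv2
from plant import manip
from scipy.spatial.transform import Rotation as Ro
def snap(n,save=None):
    s=manip.snapshot(n)
    if save: cv2.imwrite('pics/'+save,s['img'][:,:,::-1])
    s['K']=np.array([[s['fx'],0,s['cx']],[0,s['fy'],s['cy']],[0,0,1.]]);s['d']=np.array(s['dist'],float)
    s['R']=cv2.Rodrigues(np.array(s['rvec'],float))[0];s['t']=np.array(s['tvec'],float).ravel();s['C']=-s['R'].T@s['t']
    return s
def rays(s,px):
    u=cv2.undistortPoints(np.array(px,float).reshape(-1,1,2),s['K'],s['d']).reshape(-1,2)
    return np.c_[u,np.ones(len(u))]@s['R']
def plane(s,px,z):
    r=rays(s,px);return s['C']+r*((z-s['C'][2])/r[:,2])[:,None]
def proj(s,P):
    return cv2.projectPoints(np.array(P,float).reshape(-1,1,3),np.array(s['rvec'],float),s['t'],s['K'],s['d'])[0].reshape(-1,2)
def tri(vs):
    A=np.zeros((3,3));b=np.zeros(3)
    for s,p in vs:
        r=rays(s,[p])[0];r/=np.linalg.norm(r);M=np.eye(3)-np.outer(r,r);A+=M;b+=M@s['C']
    return np.linalg.solve(A,b)
def totool(P):
    "world vector from TCP to P in tool axes, cm"
    st=manip.state();R=Ro.from_euler('xyz',st['ee_rot']).as_matrix()
    return R.T@(np.array(P)-st['tcp_pos'])*100
E
python3 - <<'E'
from h import *
st=manip.state();print(st)
ims=[]
for n in('scene','top','wrist'):
    s=snap(n,n+'0.png');print(n,s['C'],s['fx'],s['R'][2])
E
python3 -c "
import cv2,numpy as np
a=[cv2.imread(f'pics/{n}0.png') for n in('scene','top')]
cv2.imwrite('pics/a.png',cv2.resize(np.vstack(a),(512,768))[:, :])"
```

```text
{'time_s': 0.0, 'qpos': array([-1.27183421,  0.62934593,  0.03843178,  1.51838155, -0.02698291,
        0.99628615, -0.02000867]), 'joint_vel': array([-9.62287867e-04, -1.65273250e-03, -8.64006742e-05,  6.73620194e-04,
       -1.56357544e-04,  1.60383707e-03,  1.87175388e-03]), 'tau': array([-1.14979603e-04, -5.63394499e+01,  1.22651037e+00, -1.93434656e+01,
        1.11147904e-02,  1.07781435e-02, -8.60560561e-06]), 'tcp_pos': array([0.23162069, 0.60665886, 0.2303847 ]), 'ee_rot': array([-3.13968975e+00,  3.37309816e-05,  2.77683912e+00]), 'contact_force': array([ 0.5356004 ,  0.21401151, -1.00482161]), 'torque': array([-5.29872245e-05, -1.72767757e-02,  1.12924080e-02]), 'grip_width': 0.9982071293110233}
scene [-0.02455253 -1.0082738   0.45534656] 355.3940675901308 [ 0.47364878  0.64617565 -0.59842615]
top [ 0.52149724 -0.11903052  0.87984747] 356.3724260148489 [ 0.06485012  0.00231181 -0.99789234]
wrist [0.15620047 0.63540958 0.3725091 ] 287.7712520372197 [ 0.29385681 -0.11541797 -0.94885556]
```

View pics/top0.png

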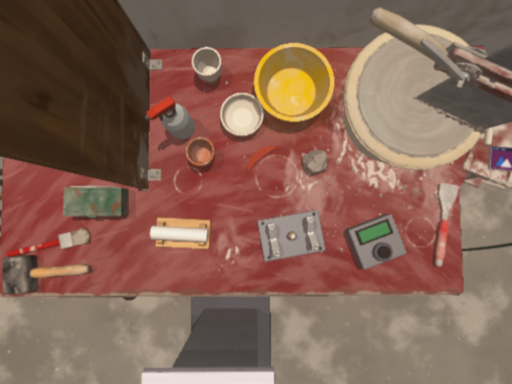

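View pics/scene0.png

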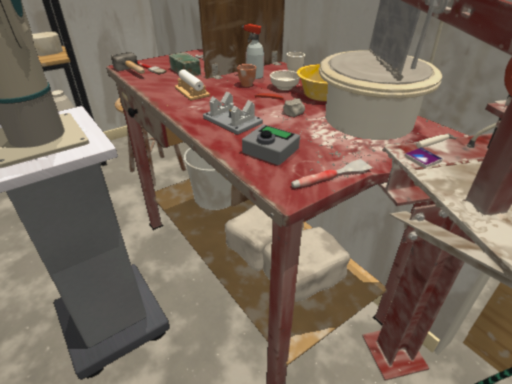

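The top view shows the rod at (180,234) on its rest, the gauge at (292,236), and the readout at (376,242) with its button at (383,252). The cup is at (200,152), the clay at (314,161), the kidney at (261,157), and the panel's foot runs along column ~148 down to row ~185. The scene view shows the same: rod (190,80), gauge (232,113), button (266,137).

```bash
python3 - <<'E'
from h import *
T=snap('top');S=snap('scene')
def blob(s,box,f):
    x0,y0,x1,y1=box;im=s['img'][y0:y1,x0:x1].astype(int);m=f(im).astype(np.uint8)
    n,l,st,c=cv2.connectedComponentsWithStats(m);i=1+np.argmax(st[1:,4]);
    p=np.argwhere(l==i)[:,::-1].astype(np.float32)
    return c[i]+[x0,y0],st[i],cv2.minAreaRect(p+np.float32([x0,y0]))
white=lambda a:a.min(2)>165
black=lambda a:a.max(2)<60
green=lambda a:(a[...,1]>a[...,0]+40)
for nm,f,bt,bs in(('rod',white,(145,215,215,255),(172,62,210,100)),('button',black,(368,240,400,265),(252,128,280,150)),('disp',green,(350,212,400,250),(255,120,300,145))):
    ct,_,rt=blob(T,bt,f);cs,_,rs=blob(S,bs,f)
    print(nm,ct,rt,cs,rs,tri([(T,ct),(S,cs)]))
    if nm=='rod':
        print(plane(T,cv2.boxPoints(rt),.05), plane(T,[ct],.058))
    else: print(plane(T,[ct],.046 if nm=='button' else .04))
# crops
a=cv2.resize(T['img'][200:275,140:410],None,fx=2.96,fy=2.96,interpolation=cv2.INTER_CUBIC)
b=cv2.resize(S['img'][60:165,170:305],None,fx=3.5,fy=3.5,interpolation=cv2.INTER_CUBIC)
c=np.zeros((a.shape[0]+b.shape[0],800,3),np.uint8);c[:a.shape[0],:a.shape[1]]=a;c[a.shape[0]:,:b.shape[1]]=b
cv2.imwrite('pics/c.png',c[:,:,::-1]);print(a.shape,b.shape)
print(plane(T,[[148,185],[148,52]],0),'cup',plane(T,[[200,152]],.06),'clay',plane(T,[[314,161]],.03),'kid',plane(T,[[261,157]],0))
E
```

```text
rod [178.30906149 233.1828479 ] ((178.01846313476562, 233.16769409179688), (56.0801887512207, 11.094003677368164), 3.1798300743103027) [189.28571429  76.42857143] ((189.11538696289062, 76.57691955566406), (21.355958938598633, 6.37905216217041), 33.6900634765625) [0.480637   0.06085191 0.0515143 ]
[[ 0.47396196  0.12605602  0.05      ]
 [ 0.499489    0.12499033  0.05      ]
 [ 0.49155598 -0.00488461  0.05      ]
 [ 0.4660559  -0.0035512   0.05      ]] [[0.48308168 0.05825066 0.058     ]]
button [383.67857143 252.5       ] ((383.5, 251.5), (9.0, 11.0), 90.0) [265.22222222 134.33333333] ((265.5, 134.0), (8.0, 11.0), 90.0) [ 0.43595155 -0.41119232  0.05594695]
[[ 0.43557214 -0.41520108  0.046     ]]
disp [373.76610169 231.85084746] ((373.91558837890625, 231.7828369140625), (10.30383014678955, 28.995702743530273), 68.74949645996094) [277.25581395 131.82170543] ((276.4499816894531, 131.64999389648438), (27.195587158203125, 5.3758721351623535), 18.434947967529297) [ 0.483592   -0.3956496   0.04135514]
[[ 0.48293297 -0.39563456  0.04      ]]
(222, 799, 3) (368, 472, 3)
[[0.59956851 0.14684183 0.        ]
 [0.93802998 0.15117224 0.        ]] cup [[0.67049374 0.00900792 0.06      ]] clay [[ 0.65248009 -0.26032351  0.03      ]] kid [[ 0.66794092 -0.13359809  0.        ]]
```

View pics/c.png

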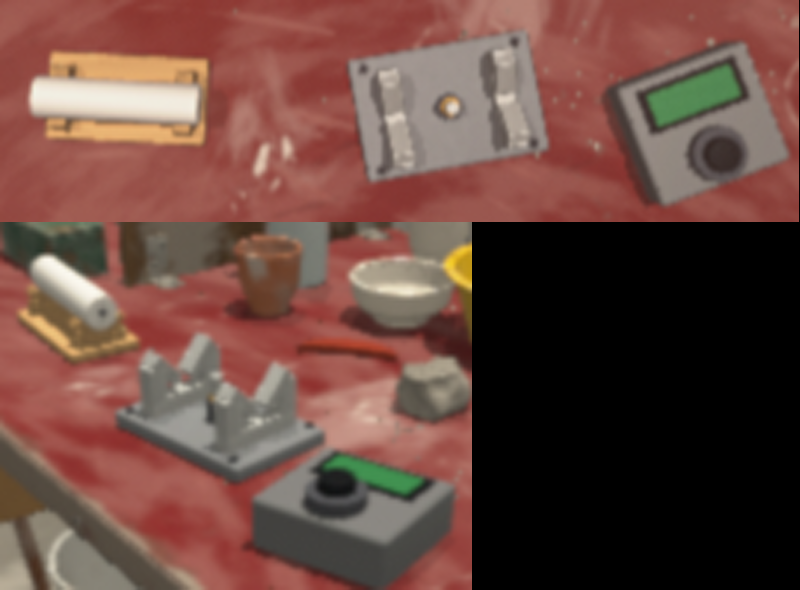

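```bash
cat >> h.py <<'E'
def go(*W):
    "print tool-axis rows for world targets (x,y,z,yaw), all from the present pose"
    st=manip.state();y=st['ee_rot'][2]
    for w in W: print(w,'->',np.r_[totool(w[:3]).round(2),round((y-w[3]+np.pi)%(2*np.pi)-np.pi,3)])
E
python3 - <<'E'
from h import *
T=snap('top')
p=np.array([(348,60),(526,30),(549,148),(371,182)])/2.96+[140,200]
c=plane(T,p-.3,.014);print('gauge corners',c,c.mean(0), 'sides',np.linalg.norm(c-np.roll(c,1,0),axis=1))
print('probe',plane(T,[np.array([451,106])/2.96+[140,200]-.3],.052))
e=c[1]+c[2]-c[0]-c[3];print('V dir yaw',np.arctan2(*(-e)[[1,0]]))
E
python3 -m pendant '[[-4,-4,0,0.08],[-8,-8,0,0.16],[-11.5,-12,0,0.24],[-15,-16,0,0.32],[-18,-19.6,0,0.38]]' 0 40
python3 -c "
from h import *
go((.45,.10,.22,1.79))"
```

```text
gauge corners [[ 0.51179496 -0.12329698  0.014     ]
 [ 0.53552346 -0.26928755  0.014     ]
 [ 0.43957349 -0.28631782  0.014     ]
 [ 0.41291733 -0.1413796   0.014     ]] [ 0.47495231 -0.20507049  0.014     ] sides [0.1005175  0.14790635 0.09744961 0.14736905]
probe [[ 0.4760144  -0.20322965  0.052     ]]
V dir yaw 1.7422809201561864
time_s: 0.92
tcp_pos: [0.3308, 0.3579, 0.2315]
ee_rot: [3.141, 0.0, 2.394]
contact_force: [0.5, 0.7, 0.8]
grip_width: 0.001
(0.45, 0.1, 0.22, 1.79) -> [-26.28  -10.81    1.15    0.604]
```

```bash

python3 -m pendant '[[-5.2,-2,0,0.12],[-10.5,-4.2,0,0.24],[-15.8,-6.5,0,0.36],[-21,-8.6,0.5,0.48],[-26.3,-10.8,1.1,0.6]]'
python3 -c "
from h import *
go((.46,-.18,.2,1.25))"
```

```text
time_s: 1.55
tcp_pos: [0.4512, 0.1009, 0.2206]
ee_rot: [3.14, -0.0, 1.793]
contact_force: [0.7, 0.5, -0.8]
grip_width: -0.005
(0.46, -0.18, 0.2, 1.25) -> [-27.59   -5.34    2.04    0.543]
```

```bash

python3 -m pendant '[[-5.5,-1,0.4,0.1],[-11,-2,0.8,0.2],[-16.5,-3,1.2,0.3],[-22,-4.2,1.6,0.4],[-27.6,-5.3,2,0.54]]'
python3 -c "
from h import *
s=snap('wrist','w1.png');print(s['C'])
go((.436,-.36,.17,.9))"
```

```text
time_s: 2.17
tcp_pos: [0.4605, -0.1802, 0.2004]
ee_rot: [3.141, -0.0, 1.253]
contact_force: [0.5, 1.4, -0.6]
grip_width: 0.001
[ 0.48572789 -0.10382012  0.34244658]
(0.436, -0.36, 0.17, 0.9) -> [-16.83    3.24    3.22    0.339]
```

View pics/w1.png

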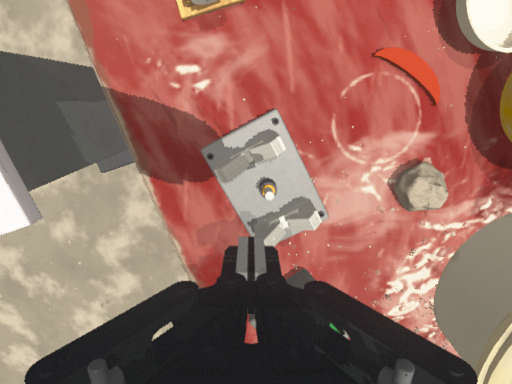

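The wrist view shows the gauge with its probe tip at (268,185) and base corners at (202,153), (275,110) and (327,216). The clay is at (420,185) and the kidney at (410,70). Both are clear of the work.

```bash

python3 -c "
from h import *
import cv2
s=snap('wrist');T=snap('top')
print(plane(s,[[268,184]],.052),tri([(s,(268,184)),(T,np.array([451,106])/2.96+[140,200]-.3)]))
print(plane(s,[[202,153],[275,110],[327,216]],.014))
go((.436,-.413,.11,.9))"

```

```text
[[ 0.47630979 -0.20235805  0.052     ]] [ 0.47598551 -0.20361522  0.04800276]
[[ 0.4147721  -0.15360893  0.014     ]
 [ 0.5087489  -0.13549851  0.014     ]
 [ 0.53180123 -0.27785847  0.014     ]]
(0.436, -0.413, 0.11, 0.9) -> [-22.64   4.99   9.08   0.35]
```

```bash

python3 -m pendant '[[-5,1.2,0,0.1],[-10,2.4,1,0.2],[-15,3.6,3,0.3],[-20,4.6,5,0.35],[-22.6,5,9,0.35]]'
python3 -m pendant '[[0,0,0,0],[0,0,2.5,0],[0,0,4,0],[0,0,4.5,0],[0,0,4.5,0]]'
python3 - <<'E'
from h import *
st=manip.state();print(st['tcp_pos'])
S=snap('scene');T=snap('top')
a=cv2.resize(T['img'][190:290,310:440],None,fx=3.5,fy=3.5,interpolation=cv2.INTER_CUBIC)
b=cv2.resize(S['img'][80:180,210:320],None,fx=3.5,fy=3.5,interpolation=cv2.INTER_CUBIC)
cv2.imwrite('pics/p.png',np.hstack([a,b])[:,:800,::-1])
E
```

```text
time_s: 2.95
tcp_pos: [0.4392, -0.4118, 0.1108]
ee_rot: [3.137, 0.001, 0.907]
contact_force: [0.6, 0.2, 0.1]
grip_width: 0.004
time_s: 3.58
tcp_pos: [0.4387, -0.4085, 0.0657]
ee_rot: [3.141, -0.0, 0.908]
contact_force: [0.2, -0.0, 1.2]
grip_width: -0.002
[ 0.43871051 -0.40854261  0.06572237]
```

View pics/p.png

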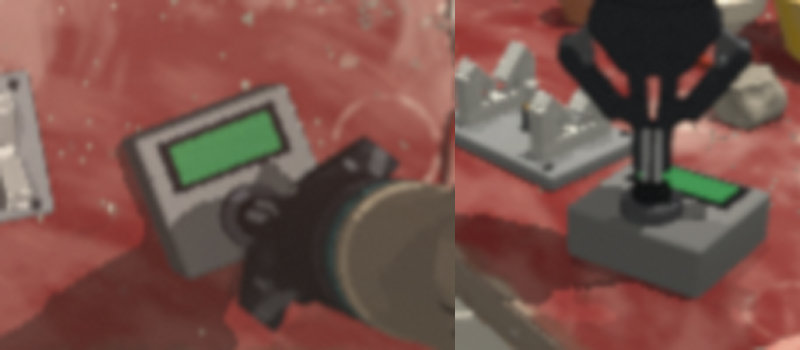

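The fingertips are right over the button in both views. I'll nudge about 4 mm and press.

```bash

python3 -m pendant '[[-0.4,0,0,0],[-0.4,0,0.6,0],[-0.4,0,0.9,0],[-0.4,0,1.2,0],[-0.4,0,1.2,0]]'
```

```text
time_s: 4.3
tcp_pos: [0.4358, -0.4136, 0.0558]
ee_rot: [3.139, 0.0, 0.906]
contact_force: [-3.6, 1.6, 20.5]
grip_width: -0.0
```

```bash

for i in 1 2 3 4; do python3 -m pendant '[[0,0,-0.2,0],[0,0,-0.2,0]]' | egrep 'tcp|force'; done
```

```text
tcp_pos: [0.4357, -0.4135, 0.0561]
contact_force: [-1.8, -2.6, 7.3]
tcp_pos: [0.4357, -0.4132, 0.0576]
contact_force: [-1.5, -3.9, 3.4]
tcp_pos: [0.4359, -0.4119, 0.0592]
contact_force: [0.0, -3.5, 2.5]
tcp_pos: [0.4358, -0.4115, 0.0611]
contact_force: [0.4, -1.9, 1.7]
```

Unloading gave a clean spring signature: 7 N at the stop, falling to 1.7 N over 5 mm. So the button was fully down. Next I'll lift, then look at the gauge and rod with the wrist camera on the way back.

```bash

python3 -m pendant '[[0,0,-3,0],[0,0,-8,0],[0,0,-14,0],[0,0,-14,0]]' 8.5
python3 -c "
from h import *
go((.46,-.32,.2,1.5))"
```

```text
time_s: 5.8
tcp_pos: [0.4373, -0.4134, 0.2053]
ee_rot: [3.135, -0.0, 0.907]
contact_force: [-0.1, 0.4, 0.0]
grip_width: 0.847
(0.46, -0.32, 0.2, 1.5) -> [ 8.75  -3.97   0.5   -0.593]
```

```bash

python3 -m pendant '[[2.5,-1,0,-0.15],[5,-2,0,-0.3],[7,-3,0,-0.45],[8.7,-4,0.5,-0.6],[8.7,-4,0.5,-0.6]]' >/dev/null
python3 -c "
from h import *
import pickle
s=snap('wrist','w2.png');pickle.dump(s,open('w2.pkl','wb'))
go((.47,-.06,.2,1.51))"
```

```text
(0.47, -0.06, 0.2, 1.51) -> [ 2.581e+01 -4.200e-01 -4.200e-01 -4.000e-03]
```

View pics/w2.png

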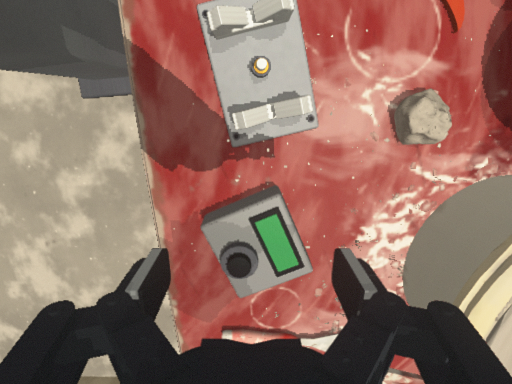

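The view shows the probe tip at (260,65), the front edge of the gauge base from (233,145) to (317,126), and the button at (238,262) standing free again.

```bash

python3 -m pendant '[[5.2,0,0,0],[10.4,0,0,0],[15.6,0,0,0],[20.8,-0.2,-0.2,0],[25.8,-0.4,-0.4,0]]' >/dev/null
python3 -m pendant '[[0,0,0,0]]'
python3 - <<'E'
from h import *
import pickle
s=pickle.load(open('w2.pkl','rb'));T=snap('top')
print('probe',plane(s,[[260.5,65]],.052),'front corners',plane(s,[[234,146],[317,127],[198,5]],.014))
w=snap('wrist','w3.png');pickle.dump(w,open('w3.pkl','wb'))
m=(w['img'].min(2)>170).astype(np.uint8);n,l,st,c=cv2.connectedComponentsWithStats(m)
for i in range(1,n):
    if st[i,4]>400:print(st[i],c[i],cv2.minAreaRect(np.argwhere(l==i)[:,::-1].astype(np.float32)))
E
```

```text
time_s: 7.22
tcp_pos: [0.4705, -0.0576, 0.1999]
ee_rot: [-3.14, -0.002, 1.511]
contact_force: [-1.0, -0.7, -0.6]
grip_width: 0.995
probe [[ 0.47318539 -0.20536357  0.052     ]] front corners [[ 0.44028085 -0.28416452  0.014     ]
 [ 0.53344487 -0.26876039  0.014     ]
 [ 0.41536746 -0.14006061  0.014     ]]
[ 238    0   33  125 3900] [254.25307692  61.09692308] ((254.0, 62.0), (124.0, 32.0), 90.0)
[ 465  139   47   86 2568] [489.63512461 180.02725857] ((488.0, 181.5), (85.0, 46.0), 90.0)
[   0  156   30   97 1480] [  9.69459459 219.46418919] ((14.5, 204.0), (96.0, 29.0), 90.0)
[ 227  231   76   73 2029] [268.39083292 272.30458354] ((262.2611389160156, 273.7476501464844), (73.54586791992188, 66.67157745361328), 78.17850494384766)
[239 305  61  33 505] [268.54059406 322.06534653] ((268.2221374511719, 318.81915283203125), (28.716543197631836, 60.085243225097656), 79.4608154296875)
```

View pics/w3.png

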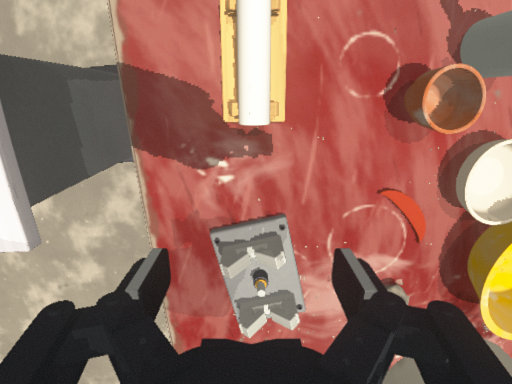

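The rod's sides are at columns 238–271, with its near end at row 125. The probe tip is at (261,279), with gauge corners at (210,229), (287,213) and (305,308).

```bash

python3 - <<'E'
from h import *
import pickle
w=pickle.load(open('w3.pkl','rb'));s2=pickle.load(open('w2.pkl','rb'));T=snap('top')
m=w['img'].min(2)>150
L=[];Rr=[]
for r in range(5,115,5):
    c=np.flatnonzero(m[r,225:285])+225;L.append((c[0]-.5,r));Rr.append((c[-1]+.5,r))
# tangent planes -> axis in world xy at z: width check gives height
rl=rays(w,L);rr=rays(w,Rr);C=w['C']
for z in(.042,):
    a=plane(w,L,z);b=plane(w,Rr,z);mid=(a+b)/2;p=np.polyfit(mid[:,1],mid[:,0],1)
    print('width at z',np.median(np.abs(a-b)[:,0]),'x=%.4f*y+%.4f'%tuple(p),'yaw',np.pi/2-np.arctan(p[0]),'x at .06',np.polyval(p,.06))
print('end near top',plane(w,[[254.5,125]],.058),plane(w,[[254.5,125.5]],.05))
im=T['img'];mt=(im[215:255,145:215].min(2)>150);pt=np.argwhere(mt)[:,::-1]+[145,215]
x0,x1=pt[:,0].min(),pt[:,0].max()
print('top ends',x0,x1,plane(T,[[x0-.5,pt[pt[:,0]<x0+3,1].mean()],[x1+.5,pt[pt[:,0]>x1-3,1].mean()]],.05))
# height from two views: near end top
print('near-end height tri',tri([(w,(254.5,125)),(T,(x1+.5,pt[pt[:,0]>x1-3,1].mean()))]))
print('probe',plane(w,[[260.5,279]],.052),tri([(w,(260.5,279)),(s2,(260.5,65)),(T,np.array([451,106])/2.96+[140,200]-.3)]))
print('corners',plane(w,[[210,229],[287,213],[305,308]],.014))
E
```

```text
width at z 0.031027435408685133 x=0.0609*y+0.4768 yaw 1.5099410286878563 x at .06 0.48048911098393005
end near top [[ 0.47787425 -0.00454617  0.058     ]] [[ 0.47790516 -0.005725    0.05      ]]
top ends 151 153 [[0.49446154 0.12452466 0.05      ]
 [0.49442045 0.11757405 0.05      ]]
near-end height tri [0.49021498 0.02415667 0.37208754]
probe [[ 0.47436202 -0.18334949  0.052     ]] [ 0.47430046 -0.20393938  0.0237679 ]
corners [[ 0.41479513 -0.13209181  0.014     ]
 [ 0.51176373 -0.11660057  0.014     ]
 [ 0.53414515 -0.26269287  0.014     ]]
```

```bash

python3 -c "
from h import *
import pickle
w=pickle.load(open('w3.pkl','rb'));s2=pickle.load(open('w2.pkl','rb'))
print(plane(w,[[261,292]],.052),tri([(w,(261,292)),(s2,(260.5,65))]))
go((.4805,.0605,.13,1.51),(.4805,.0605,.019,1.51))"
```

```text
[[ 0.47399635 -0.20200756  0.052     ]] [ 0.47364971 -0.20495891  0.04811253]
(0.4805, 0.0605, 0.13, 1.51) -> [ 1.239e+01  1.800e-01  7.010e+00 -6.000e-03]
(0.4805, 0.0605, 0.019, 1.51) -> [ 1.240e+01  1.700e-01  1.811e+01 -6.000e-03]
```

```bash

python3 -m pendant '[[4,0,1,0],[8,0.1,3,0],[12.4,0.2,5,0],[12.4,0.2,7,0],[12.4,0.2,7,0]]' 8.5
python3 -c "
from h import *
go((.4805,.0605,.019,1.51))"
```

```text
time_s: 8.0
tcp_pos: [0.4796, 0.0604, 0.1292]
ee_rot: [-3.139, 0.002, 1.504]
contact_force: [0.1, -1.2, -0.0]
grip_width: 0.996
(0.4805, 0.0605, 0.019, 1.51) -> [ 3.000e-02  1.200e-01  1.102e+01 -6.000e-03]
```

```bash

python3 -m pendant '[[0,0.1,4,0],[0,0.1,8,0],[0,0.1,10,0],[0,0.1,11,0],[0,0.1,11,0]]'
python3 -m pendant '[[0,0,0,0],[0,0,0,0],[0,0,0,0],[0,0,0,0],[0,0,0,0]]' 2.5 40
```

```text
time_s: 8.62
tcp_pos: [0.4818, 0.0611, 0.0205]
ee_rot: [3.141, 0.0, 1.504]
contact_force: [0.0, 0.3, -0.2]
grip_width: 0.999
time_s: 9.25
tcp_pos: [0.4811, 0.0625, 0.021]
ee_rot: [3.142, -0.0, 1.507]
contact_force: [-0.1, -0.4, 6.2]
grip_width: 0.362
```

```bash

python3 -m pendant '[[0,0,-1,0],[0,0,-4,0],[0,0,-9,0],[0,0,-14,0],[0,0,-14,0]]' - 60
python3 - <<'E'
from h import *
w=snap('wrist','w4.png')
go((.474,-.06,.165,1.62),(.474,-.204,.165,1.74))
E
```

```text
time_s: 9.88
tcp_pos: [0.4837, 0.0626, 0.1638]
ee_rot: [3.134, -0.002, 1.507]
contact_force: [0.8, 0.7, -2.7]
grip_width: 0.354
(0.474, -0.06, 0.165, 1.62) -> [-12.3    -0.02   -0.33   -0.113]
(0.474, -0.204, 0.165, 1.74) -> [-26.67    0.89   -0.34   -0.233]
```

View pics/w4.png

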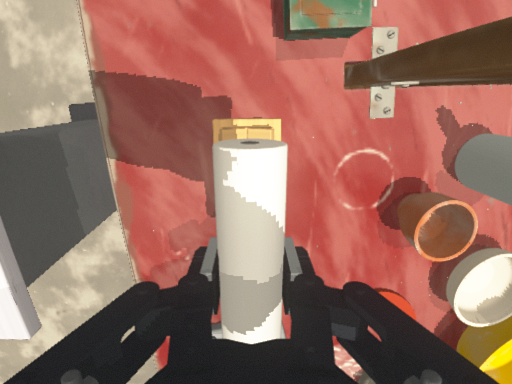

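The rod is gripped square and clear of the rest; the dark centre mark of its far end is at (250,143).

```bash

python3 - <<'E'
from h import *
w=snap('wrist');st=manip.state();R=Ro.from_euler('xyz',st['ee_rot']).as_matrix()
P=plane(w,[[250.5,143]],st['tcp_pos'][2]+.021);d=(P-st['tcp_pos'])@R;print('end face centre in tool (m)',d,w['C'])
m=w['img'].min(2)>110
L=[];Q=[]
for r in range(160,235,5):
    c=np.flatnonzero(m[r,205:300])+205;L.append((c[0]-.5,r));Q.append((c[-1]+.5,r))
z=st['tcp_pos'][2]+.021
a=(plane(w,L,z)-st['tcp_pos'])@R;b=(plane(w,Q,z)-st['tcp_pos'])@R;mid=(a+b)/2
p=np.polyfit(mid[:,0],mid[:,1],1);print('width',np.median(b[:,1]-a[:,1]),'slope,off',p,'y at ctr',np.polyval(p,0),mid[:,0].min(),mid[:,0].max())
E
python3 -m pendant '[[-5.3,0,0,-0.05],[-10.6,0,0,-0.1],[-16,0.2,-0.3,-0.14],[-21.3,0.5,-0.3,-0.19],[-26.6,0.9,-0.3,-0.23]]'
python3 -m pendant '[[0,0,0,0],[0,0,0,0]]'
python3 -c "
from h import *
go((.474,-.204,.14,1.74))"
```

```text
end face centre in tool (m) [[ 0.06261537  0.00110646 -0.02096287]] [0.48669125 0.14294453 0.30398735]
width 0.03242457122958248 slope,off [-0.00967403  0.00121016] y at ctr 0.0012101622809753123 0.022036688466638837 0.05530260013185026
time_s: 10.6
tcp_pos: [0.4717, -0.2047, 0.1614]
ee_rot: [-3.138, -0.002, 1.738]
contact_force: [1.4, 0.4, -2.2]
grip_width: 0.355
time_s: 10.85
tcp_pos: [0.4719, -0.203, 0.1617]
ee_rot: [-3.138, -0.003, 1.736]
contact_force: [-0.2, 0.8, -2.8]
grip_width: 0.358
(0.474, -0.204, 0.14, 1.74) -> [-0.14   0.2    2.17  -0.004]
```

```bash

python3 -m pendant '[[0.1,0.2,3,0],[0.1,0.2,6,0],[0.1,0.2,8.5,0],[0.1,0.2,10,0],[0.1,0.2,10,0]]'
python3 - <<'E'
from h import *
w=snap('wrist','w5.png');S=snap('scene')
b=cv2.resize(S['img'][70:145,180:280],None,fx=4,fy=4,interpolation=cv2.INTER_CUBIC)
c=np.zeros((384,912,3),np.uint8);c[:,:512]=w['img'];c[:300,512:]=b
cv2.imwrite('pics/q.png',c[:,100:900,::-1])
E
```

```text
time_s: 11.48
tcp_pos: [0.4744, -0.201, 0.0622]
ee_rot: [-3.139, -0.002, 1.738]
contact_force: [-0.3, -0.2, -1.6]
grip_width: 0.356
```

View pics/q.png

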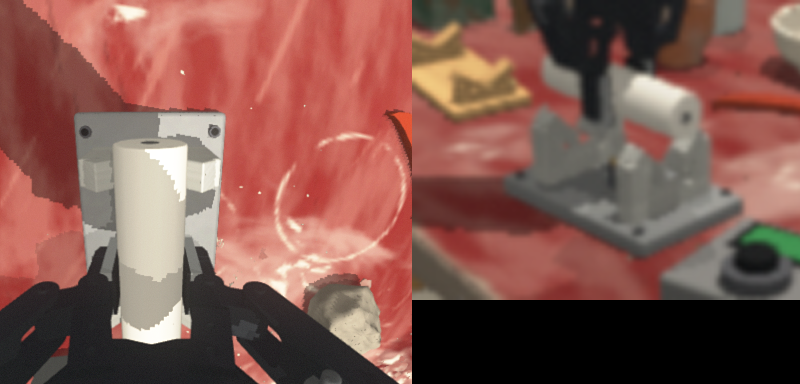

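The rod sits over the V, parallel to it. The cheek's outer edges are at columns 179 and 320 (row ~172), the base's far edge runs 176–325 (row 113), and the rod spans 214–286.

```bash

python3 - <<'E'
from h import *
w=snap('wrist');st=manip.state();R=Ro.from_euler('xyz',st['ee_rot']).as_matrix()
g=lambda px,z:(plane(w,px,z)-st['tcp_pos'])@R*1000
c=g([[179,172],[320,172]],.066);print('cheek',c,c.mean(0))
c=g([[176,114],[325,113]],.014);print('base',c,c.mean(0))
c=g([[214,172],[286,172]],.083);print('rod',c,c.mean(0))
E
```

```text
cheek [[ 45.88169741 -36.13440861  -2.08008149]
 [ 45.81214458  34.52371982  -2.00519363]] [45.846921   -0.80534439 -2.04263756]
base [[ 71.64762734 -48.6380622   49.892196  ]
 [ 72.19975429  47.94182999  49.99419276]] [71.92369081 -0.34811611 49.94319438]
rod [[ 50.07371267 -16.30043269 -19.06144494]
 [ 50.04321898  15.29462688 -19.02795888]] [ 50.05846582  -0.50290291 -19.04470191]
```

Cross-V alignment is within 0.3 mm, along the V within 1 mm, and the yaw is good. Lowering now.

```bash

python3 -m pendant '[[0,0,0.6,0],[0,0,1,0],[0,0,1.4,0],[0,0,1.4,0]]'
python3 -m pendant '[[0,0,0.2,0],[0,0,0.4,0],[0,0,0.4,0]]'
python3 -m pendant '[[0,0,0.15,0],[0,0,0.3,0],[0,0,0.3,0]]'
```

```text
time_s: 12.12
tcp_pos: [0.4748, -0.2023, 0.0489]
ee_rot: [-3.141, -0.0, 1.737]
contact_force: [-0.2, -0.1, -1.3]
grip_width: 0.353
time_s: 12.5
tcp_pos: [0.4752, -0.2025, 0.0454]
ee_rot: [3.141, 0.0, 1.737]
contact_force: [0.2, 0.2, 1.1]
grip_width: 0.354
time_s: 12.88
tcp_pos: [0.4751, -0.2025, 0.0425]
ee_rot: [3.141, 0.0, 1.737]
contact_force: [-0.9, 0.7, 4.8]
grip_width: 0.357
```

```bash

for i in 1 2 3; do python3 -m pendant '[[0,0,0.1,0],[0,0,0.1,0],[0,0,0.1,0]]' | egrep 'tcp|force'; done
```

```text
tcp_pos: [0.4746, -0.2027, 0.0418]
contact_force: [-2.8, 0.8, 9.7]
tcp_pos: [0.474, -0.2029, 0.0411]
contact_force: [-4.4, 0.8, 12.5]
tcp_pos: [0.474, -0.2029, 0.041]
contact_force: [-6.2, 0.5, 21.7]
```

```bash

python3 -m pendant '[[0,-0.06,0,0],[0,-0.06,0,0],[0,-0.06,0,0],[0,-0.06,0,0]]' | egrep 'time|tcp|rot|force|grip'
python3 -m pendant '[[0,0,0,0],[0,0,0,0],[0,0,0,0],[0,0,0,0]]' | egrep 'tcp|force|grip'
```

```text
time_s: 14.5
tcp_pos: [0.474, -0.2029, 0.041]
ee_rot: [3.141, 0.0, 1.736]
contact_force: [-5.3, 1.0, 21.4]
grip_width: 0.358
tcp_pos: [0.474, -0.2029, 0.041]
contact_force: [-5.2, 1.5, 20.9]
grip_width: 0.355
```

```bash

python3 -m pendant '[[0,-0.1,0,0],[0,-0.2,0,0],[0,-0.2,0,0],[0,-0.2,0,0]]' | egrep 'time|tcp|rot|force|grip'
python3 -m pendant '[[0,-0.1,0,0],[0,-0.1,0,0],[0,-0.1,0,0],[0,-0.1,0,0]]' | egrep 'tcp|force|grip'
```

```text
time_s: 15.5
tcp_pos: [0.474, -0.203, 0.041]
ee_rot: [3.138, 0.001, 1.736]
contact_force: [-2.2, 2.3, 17.5]
grip_width: 0.356
tcp_pos: [0.474, -0.203, 0.041]
contact_force: [0.3, 2.8, 16.1]
grip_width: 0.362
```

```bash

python3 -m pendant '[[0,0,0,0],[0,0,0,0],[0,0,0,0],[0,0,0,0]]' | egrep 'time|tcp|force|grip'
python3 - <<'E'
from h import *
w=snap('wrist');S=snap('scene')
st=manip.state();R=Ro.from_euler('xyz',st['ee_rot']).as_matrix()
b=cv2.resize(S['img'][70:145,180:280],None,fx=4,fy=4,interpolation=cv2.INTER_CUBIC)
c=np.zeros((384,912,3),np.uint8);c[:,:512]=w['img'];c[:300,512:]=b
cv2.imwrite('pics/z.png',c[:,100:900,::-1])
E
```

```text
time_s: 16.5
tcp_pos: [0.4739, -0.203, 0.041]
contact_force: [0.5, 2.6, 16.3]
grip_width: 0.357
```

View pics/z.png

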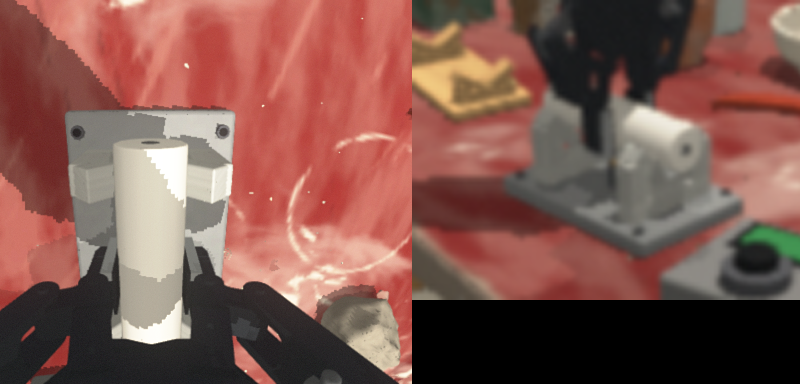

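The rod (columns 214–286) lies centred between the cheek arms (169–332) and is down in both Vs. The button is up, and the force is steady and balanced, so I'm handing in.

```bash
python3 -c "
from plant import manip
print(manip.job_done())"
```

```text
the job is handed in; nothing more can be done
None
```

I zeroed the readout with the gauge empty, moved the rod from its rest into the V of the gauge, and handed in at 16.5 s of robot time with the rod still pressed down. The hand-in reports no verdict.

- **Button:** pressed to its stop with about 20 N. The force fell off like a spring as I backed up, and the later wrist and scene pictures show the button up again.
- **Rod position:** before lowering, the rod was about 0.3 mm off across the V and about 1 mm along it. It was parallel to within about 0.01 rad.
- **Seating:** the tool stopped at a height that puts the rod centre at 62 mm, which is the seat height. At first the far flank carried more (about 6 N sideways), so I gave way 3.6 mm in the commanded position until it balanced.
- **Final hold:** 16.3 N downward and 0.5 N sideways, steady, with the rod gripped at 60 N. By calculation, not measurement, each flank carries about 6–7 N.
- **Disagreements and gaps:**
  - The probe tip triangulated to 48 mm instead of 52 mm high.
  - Gauge corners read by eye varied by up to 10 mm between views, so I relied on the close wrist view.
  - A 2.6 N pull along the V remained at the end.
  - The rod's height came from a single rough two-view measurement; a second attempt failed because the arm blocked the top camera.
- **Cup, kidney and clay:** I did not touch any of them, and saw no displacement in the pictures. I did not measure their final positions.

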